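# Clear the cup off the spice box and hold its sprung lid half open

### The arm

A 6-joint arm with a two-finger parallel gripper is mounted at the origin on the work surface. World frame = base frame: x ahead of the robot, y to its left, z up, the work surface at z = 0. Lengths are in mm, angles in rad, forces in N, time in s.
With the tool pointing down it reaches from about 375 to 975 mm from the base axis. Payload 3.8 kg.
Tool frame: the origin (TCP) lies at the very end of the fingers, on their centre line; the grasp point (between the pads) lies arm.grip_point_offset behind it (arm.grip_point_offset is the distance from the TCP to the grasp point, in mm); z points along the fingers, y is the line along which they close (so a half turn about z gives the same grasp; the last joint's range is limited). The gripper opens to 85 mm and grips with 20 to 120 N. Pads are 22 mm wide; open, the fingers measure 114 mm over their backs; the gripper's body (76 mm by 85 mm) begins 54 mm behind the grasp point. The pads swing forward as they close: fully open they stand 13 mm farther back than shut.
Start: joints at [1.284, 0.264, 1.604, -0, 1.274, -0.037], TCP at [166.865, 654.044, 231.28] pointing down, gripper open.
Joint ranges: [-2.63, 2.63], [-0.94, 2.18], [0.31, 2.57], [-1.31, 4.45], [0, 2.66], [-2.55, 2.55]. Speed limits (rad/s): [2.57, 2.57, 3.14, 3.14, 3.14, 3.14].

### API

Orientations are given as a rotation vector (axis times angle).
In Python, from plant import arm, set_gripper, kin, capture, get_calibration, ticket, spotter gives the robot as it stands. The module is installed in compiled form; this text tells all that it offers. Calls block until the motion is done:
- arm.move_pose(position, orientation): joint-space move of the TCP to a pose.
- arm.move_l(position, frame=None, speed=150, f_stop=None): straight line of the TCP; frame=None keeps the orientation; speed is the mean speed in mm/s. With f_stop (N) it stops when the force on the tool has changed by that much, and returns True; else False.
- arm.move_j(angles): joint-space move.
- set_gripper(opening): finger opening in mm; the grip force is fixed at half the most; returns when the fingers have stopped.
- arm.dwell(seconds).
- kin.solve_ik(position, orientation): joint angles nearest the present ones, or None.
- arm.get_obs(): the state.
- capture(name): name is "scene" or "side" or "wrist"; returns (picture, depth): 480x640x3 uint8, red, green, blue; 480x640 float32, mm along the optical axis (not along the pixel's ray), 0 where there is no reading.
- get_calibration(name): a dict with "mtx" (3x3 intrinsics, pixels), "R" (3x3) and "t" (3): a world point X has camera coordinates R X + t; the wrist camera has in their place "tool_from_camera" (4x4, takes a point from camera to tool coordinates, whose origin is the TCP and whose axes are the flange's). Camera axes: x right, y down, z forward; pixel columns grow to the right and rows downward; lengths in mm; the calibration is good to about 2 mm. A picture is of the moment at which its call begins: read the wrist's pose just before it. get_calibration takes no time and is no camera call.
A pose or a line that the arm cannot do raises arm.PlanningError and nothing moves.
- ticket.sign_off(): hands the job in; it is judged then, once.
Trained networks look in the newest picture that a camera, given by its name, has taken for a name from the list of things; names that differ only in an ending like _2 or _b are one class to them, and where a whole thing is asked for, a point or a joint stands for the part that bears it (a point fixed in the world has none). Each returns a list of dicts, best first, with "score" (0 to 1); they miss things now and then, are a little off and sometimes report something else, mostly with a low value. They report only what shows in the picture. A call takes as long as a camera call. They do not tell look-alikes from the thing itself.
- spotter.find_in(query, camera): "point" ([x, y, z] in mm, in the coordinates of the camera as it stood for that picture, good to about 4 mm: the middle of the surface that is visible of it).
- spotter.cut_out(query, camera): "region" (480x640 bool, what is visible of it).
The state is a dict: "t": time; "qpos": joint angles; "joint_velocities": joint speeds; "tau": joint torques, N m; "ee_pos": TCP position; "tcp_rot": TCP orientation; "force": force on the tool from outside, world axes, zero at the start; "torque": the same for the moment, N m; "width": finger opening in mm; "gripper_force": force on a finger pad.
Only numpy, scipy, OpenCV 4.12 (cv2) and the standard library are available. Lean on these libraries where they do the work, as an engineer would, in place of code of your own. Each camera call takes 0.05 s, during which the arm holds its last target. There are 200 camera calls.

### The job

The steel cup is standing on the lid of the little drawer unit and I need to get at the spice jars under that lid. First, with the lid still shut, set the cup down upright in the wooden serving tray - don't drop it or tip it over - then lift the lid by its bar and hold it half open, at 45 degrees. The lid springs shut by itself, so finish while still holding it there with the gripper; leave the pepper grinder, the sauce dish and the spoon where they are.

Things in the scene. Friction and masses are not known exactly. Their poses are not given: they have to be found in the camera images.
- cup: open stainless steel cup, 90 mm tall, outside diameter 60 mm at the foot and 64 mm at the rim, wall 3 mm, about 0.14 kg; starts standing upright on the lid of the drawer unit; origin: centre of its underside, z up its axis
- serving_tray: square wooden serving tray, 170 x 170 mm, fixed to the shelf, with a rim 6 mm thick whose top is 14 mm above the shelf; its flat inner floor is 158 x 158 mm, 6 mm above the shelf; stands to the left or to the right of the drawer unit, turned by up to 0.4 rad; origin: centre of its underside, x and y along its sides
- unit: small white plastic drawer unit, 200 mm deep (its x) x 200 mm wide (its y) x 121 mm tall with the lid shut, fixed to the shelf, front (its -x side) towards the robot, turned by up to 0.3 rad; a clear sliding tray in its lower half may stand up to 30 mm out of the front (plus a 10 mm lip), all below 60 mm height; the upper half is an open compartment with spice jars, covered by the lid; origin: centre of its underside
- lid (a joint): opening angle of the grey plastic lid (200 x 200 x 6 mm, its top 121 mm above the shelf when shut) on the drawer unit, rad: 0 shut (level), grows as its front edge rises, 0.785 is 45 degrees, stops at 1.45; hinged along the unit's far (+x) top edge; its weight (0.22 kg) and a spring shut it from any angle; holding it at 45 degrees takes about 2 N at the bar
- lid_bar (a point): middle of the straight round steel bar handle (10 mm thick, 110 mm long, parallel to the unit's y, 100 mm free between its end posts) that stands out from the lid's front edge, in the plane of the lid: with the lid shut it is 45 mm in front of the lid's edge, level, at 118 mm height, with free air above, below and between bar and unit; 245 mm from the hinge line; the bar turns with the lid, and being round it can turn between the fingers
- lid_hinge (a point): middle of the lid's hinge line, 118 mm above the shelf; the hinge line runs along the unit's y; x and y of this point's frame are those of the unit, and it does not move with the lid
- grinder: glass pepper grinder with a steel twist top, 154 mm tall, 54 mm across, standing to the left behind; to be left alone; origin: centre of its underside
- sauce_dish: white ceramic sauce dish, 92 mm across, 26 mm tall, standing on the other side from the serving tray; to be left alone; origin: centre of its underside
- spoon: wooden spoon, 220 mm long, lying crosswise on the shelf, to the right of the drawer unit; to be left alone; origin: near its middle, at its underside
Things that resemble listed ones, but are neither listed nor needed, are in the scene too. Leave any pink or red look-alike of the cup alone.

How it is judged (in metres and radians):
On the way:
1. the cup stands upright in the serving tray, let go and at rest, while the lid is still shut (angle between cup's own z axis and vertical below 0.12 rad and x of cup in the frame of serving_tray between -0.055 and 0.055 m and y of cup in the frame of serving_tray between -0.055 and 0.055 m and z of cup in the frame of serving_tray between 0.002 and 0.011 m and linear speed of cup below 0.03 m/s and contact force between cup and the fingers below 0.05 N and value of joint lid below 0.1 rad), for 0.2 s.
At the end, for the whole second after the job is handed in: Fingers still hold the lid, at rest, at 45 degrees (within 7.4), with at least 0.5 N, nothing else touching it; cup upright (within 7 degrees), free, at rest on the tray floor (centre within 55 mm of the tray centre along each side); grinder, dish and spoon within 40 mm of their starts (angle between cup's own z axis and vertical below 0.12 rad and x of cup in the frame of serving_tray between -0.055 and 0.055 m and y of cup in the frame of serving_tray between -0.055 and 0.055 m and z of cup in the frame of serving_tray between 0.002 and 0.011 m and linear speed of cup below 0.03 m/s and contact force between cup and the fingers below 0.05 N and value of joint lid between 0.655 and 0.915 rad and velocity of joint lid between -0.1 and 0.1 rad/s and contact force between lid and the fingers above 0.5 N and contact force between lid and grinder below 0.1 N and contact force between lid and sauce_dish below 0.1 N and contact force between lid and spoon below 0.1 N and contact force between lid and cup below 0.1 N and distance of each of grinder, sauce_dish, spoon from where it was at the start of the episode below 0.04 m); the arm keeps its last pose, push and grip.
It fails at once if the cup is tipped over (more than 35 degrees) (angle between cup's own z axis and vertical above 0.61 rad).
It fails at once if the cup is dropped (falls or flies free of the fingers) (linear speed of cup above 0.6 m/s and contact force between cup and the fingers below 0.01 N).
It fails at once if the pepper grinder, sauce dish or spoon is pushed away by more than 40 mm or the grinder knocked over (distance of any of grinder, sauce_dish, spoon from where it was at the start of the episode above 0.04 m or angle between grinder's own z axis and vertical above 0.5 rad).
It also fails if it takes over 58 s, if anything falls off the work surface, if the arm or the gripper's body presses on something with over 40 N, if the wrist force passes 120 N, or if a joint passes its speed limit or range.

## Working session

There is one attempt and no reset: what is moved stays moved. The work goes in short steps, each a Python script; the robot and the scene stay as the last script left them, time stands still between calls to the robot, and variables do not carry over. Pictures are saved under pics/ and viewed, at most 10 in all, crops included, and the job is handed in when it is done.

```bash
mkdir -p pics; cat > h.py <<'E'
import numpy as np, cv2
from plant import arm,set_gripper,kin,capture,get_calibration,ticket,spotter
from scipy.spatial.transform import Rotation as Ro
def cloud(cam,depth,mask=None):
    c=get_calibration(cam);K=np.array(c["mtx"]);v,u=np.nonzero((depth>0)&(mask if mask is not None else True))
    z=depth[v,u];P=np.c_[(u-K[0,2])*z/K[0,0],(v-K[1,2])*z/K[1,1],z]
    return w(cam,P),u,v
def w(cam,P):
    c=get_calibration(cam);P=np.atleast_2d(P)
    if cam=="wrist":
        o=arm.get_obs();T=np.array(c["tool_from_camera"])
        return (P@T[:3,:3].T+T[:3,3])@Ro.from_rotvec(o["tcp_rot"]).as_matrix().T+np.array(o["ee_pos"])
    return (P-np.array(c["t"]))@np.array(c["R"])
E
python3 - <<'E'
from h import *
np.set_printoptions(precision=1,suppress=True)
o=arm.get_obs();print(o["tcp_rot"],arm.grip_point_offset,o["t"])
ims=[]
for cam in("scene","side"):
    im,d=capture(cam);im=im[...,::-1].copy();np.save(cam+"_d.npy",d)
    for q in("cup","serving_tray","unit","lid_bar","lid","grinder","sauce_dish","spoon"):
        for r in spotter.find_in(q,cam)[:3]: print(cam,q,round(r["score"],2),w(cam,r["point"])[0])
        for r in spotter.cut_out(q,cam)[:2]:
            if r["score"]<.3: continue
            P,u,v=cloud(cam,d,r["region"])
            print("  cut",round(r["score"],2),len(P),np.median(P,0),np.percentile(P,2,0),np.percentile(P,98,0),"px",int(np.median(u)),int(np.median(v)))
            np.save(f"{cam}_{q}.npy",P) if not __import__("os").path.exists(f"{cam}_{q}.npy") else 0
    cv2.imwrite(f"pics/{cam}.png",im)
E
```

```text
[-0.4 -3.1  0. ] 18.700000000000003 0.0
scene cup 0.84 [668.8 -91.4 180.2]
scene cup 0.84 [ 775.3 -254.6   56.5]
scene cup 0.73 [ 822.5 -137.5   59.2]
  cut 0.82 1222 [ 819.6 -136.9   56. ] [ 787.2 -163.4    5.5] [ 847.2 -103.3   90.5] px 351 338
  cut 0.71 1351 [ 776.5 -255.3   55.2] [ 743.6 -284.6    0.7] [ 804.6 -224.7   90.8] px 294 357
scene serving_tray 0.94 [432.4 329.2   3.3]
scene serving_tray 0.65 [ 643.4 -338.1    8.5]
  cut 0.64 2142 [428.8 328.8   5.6] [333.2 236.2   0.1] [520.5 419.4  14.8] px 375 185
scene unit 0.74 [681.  -85.1 125.1]
  cut 0.78 7994 [679.4 -85.9 117.6] [ 499.1 -149.8    6.3] [737.5  52.9 123.1] px 328 272
scene lid_bar 0.85 [648.3 -51.3 117.4]
  cut 0.94 4521 [644.1 -52.7 120.2] [ 479.6 -143.9    1.9] [732.7  58.  123.8] px 329 252
scene lid 0.96 [644.1 -53.9 118. ]
  cut 0.85 4485 [642.  -51.4 120.2] [ 423.8 -143.1    0.2] [731.5  56.1 123.7] px 328 251
  cut 0.43 869 [ 416.4 -329.3   11.4] [ 386.6 -371.8    2. ] [ 469.1 -291.5   27.1] px 180 290
scene grinder 0.67 [670.7 -89.8 183.6]
scene grinder 0.63 [730.4 314.9  86.1]
  cut 0.89 956 [731.3 311.
[... 1140 characters left out ...]
8 308.4  77.7]
  cut 0.66 3781 [596.  -53.4 119.1] [ 482.4 -146.4  113.3] [726.8  50.6 122. ] px 331 234
side lid 0.81 [599.5 -51.4 119.1]
side lid 0.17 [641.1 -96.7 180.2]
  cut 0.92 3780 [593.8 -53.6 119.1] [ 482.6 -147.4  112.9] [723.2  50.3 122. ] px 331 235
side grinder 0.97 [712.  311.5  74.4]
  cut 0.77 877 [710.3 309.7  73.5] [696.1 297.9  -0.4] [749.7 383.5 141.2] px 272 184
side sauce_dish 0.77 [ 438.5 -319.8   12.5]
side sauce_dish 0.6 [639.6 -96.1 178.5]
  cut 0.79 1461 [ 435.9 -324.6   11.5] [ 385.4 -373.2    1.9] [ 468.1 -292.3   26.5] px 362 370
side spoon 0.56 [ 633.4 -352.3   13.3]
  cut 0.72 936 [ 636.1 -351.8   11.5] [ 614.1 -439.7   -2.1] [ 685.9 -228.    20.1] px 444 332
```

View pics/scene.png

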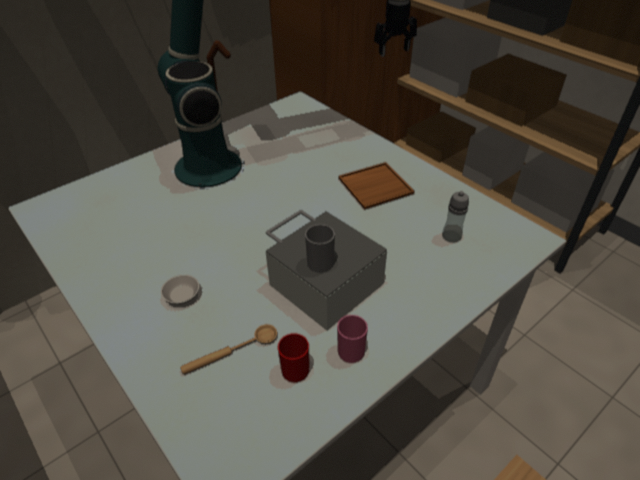

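View pics/side.png

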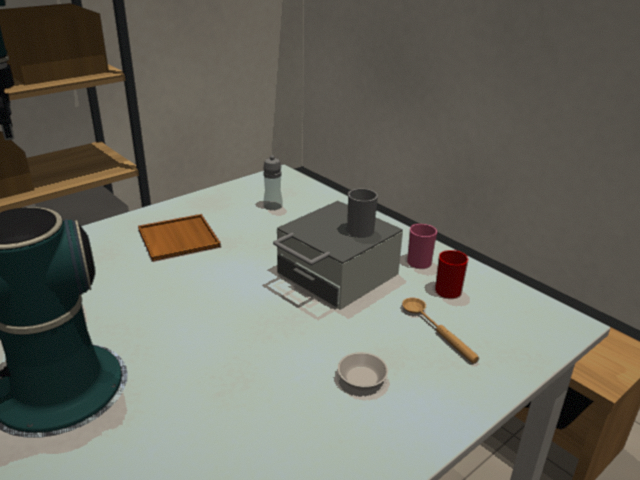

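The scene shows the grey steel cup on the lid (scene px 320,247), the tray at px (375,185), the bar at px (290,225), and two pink/red look-alikes behind. Next I'll work out the geometry.

```bash
python3 - <<'E'
from h import *
np.set_printoptions(precision=2,suppress=True)
from scipy.optimize import least_squares
for cam in("scene","side"):
    d=np.load(cam+"_d.npy");P,u,v=cloud(cam,d)
    def rect(m,n):
        Q=P[m]; print(cam,n,len(Q),cv2.minAreaRect(Q[:,:2].astype(np.float32)),np.median(Q[:,2]))
    box=lambda x0,x1,y0,y1,z0,z1:(P[:,0]>x0)&(P[:,0]<x1)&(P[:,1]>y0)&(P[:,1]<y1)&(P[:,2]>z0)&(P[:,2]<z1)
    rect(box(300,560,200,450,8,20),"trayrim")
    rect(box(450,800,-200,150,116,125),"lid+bar")
    Q=P[box(560,740,-160,-30,204,220)]
    f=least_squares(lambda p:np.hypot(Q[:,0]-p[0],Q[:,1]-p[1])-p[2],[655,-88,31],loss="soft_l1").x
    print("cup rim",f,len(Q),np.percentile(Q[:,2],95))
    # bar: points z 108..126 in front
    L=np.load(f"{cam}_lid.npy");L=L[(L[:,2]>105)&(L[:,2]<126)]
    print("lidcut",cv2.minAreaRect(L[:,:2].astype(np.float32)))
    for a in np.arange(-.3,.31,.05):
        x=L@[np.cos(a),np.sin(a),0]; y=L@[-np.sin(a),np.cos(a),0]
        print(round(a,2),np.ptp(x),np.ptp(y),end=" | ")
    print()
E
```

```text
scene trayrim 550 ((426.7018737792969, 329.25067138671875), (174.56532287597656, 179.79928588867188), 73.6771011352539) 11.234413660267041
scene lid+bar 4321 ((606.5699462890625, -45.60975646972656), (253.435791015625, 203.8637237548828), 4.632885456085205) 120.27838785292221
cup rim [657.44 -83.75  30.25] 209 211.8050256810342
lidcut ((606.4796752929688, -45.78150177001953), (253.35922241210938, 203.35182189941406), 4.986619472503662)
-0.3 288.0415347218768 255.25596999852937 | -0.25 285.2574075937357 250.04679282079132 | -0.2 281.76028550579633 244.21262888285364 | -0.15 277.55890944201246 237.76806055618732 | -0.1 272.6637806545093 230.72919590534275 | -0.05 267.1897241922517 223.11362842617723 | -0.0 261.60585914771616 215.07213381289284 | 0.05 255.79208673603983 207.75025036030942 | 0.1 253.99411168685702 204.19883196545584 | 0.15 257.70539758275964 211.47298016152084 | 0.2 262.6631744215868 219.68312627186288 | 0.25 268.14632184085207 227.34417897528576 | 0.3 273.05878822989786 234.67011264549313 | 
side trayrim 513 ((424.5718688964844, 325.9333190917969), (180.89471435546875, 
[... 230 characters left out ...]
 210.17984517196274
lidcut ((605.1168823242188, -48.28913879394531), (255.6642303466797, 204.74911499023438), 4.279674530029297)
-0.3 283.02685670534294 259.47184759795437 | -0.25 280.1895580095374 253.7146218807297 | -0.2 276.65193133860885 247.546183357632 | -0.15 272.42281891687446 240.8845989031149 | -0.1 267.6100746860294 233.62092840161404 | -0.05 262.6280666310803 225.77332724653672 | -0.0 257.60228859485665 217.36141035381888 | 0.05 254.7956023212671 208.6689160540117 | 0.1 258.5402340505219 206.99557856633945 | 0.15 265.03882315456445 212.84485966081638 | 0.2 270.8749532302713 220.08486167326248 | 0.25 276.0340369918511 226.7747661495057 | 0.3 280.50317941669886 233.15329825805412 |
```

```bash
cat >> h.py <<'E'
def down(yaw):
    y=np.array([np.cos(yaw),np.sin(yaw),0]);z=np.array([0,0,-1.]);x=np.cross(y,z)
    return Ro.from_matrix(np.c_[x,y,z]).as_rotvec()
E
python3 - <<'E'
from h import *
np.set_printoptions(precision=2,suppress=True)
from scipy.optimize import least_squares
arm.move_l([166.9,654,340]);arm.move_pose([620,-85,330],down(-.12))
o=arm.get_obs();print(o["ee_pos"],o["qpos"],o["t"])
im,d=capture("wrist");cv2.imwrite("pics/w1.png",im[...,::-1])
P,u,v=cloud("wrist",d)
m=(np.hypot(P[:,0]-656,P[:,1]+85)<60)&(P[:,2]>195)&(P[:,2]<222);Q=P[m]
print(len(Q),np.percentile(Q[:,2],[50,95]),np.median(u[m]),np.median(v[m]))
f=least_squares(lambda p:np.hypot(Q[:,0]-p[0],Q[:,1]-p[1])-p[2],[655,-88,31],loss="soft_l1").x;print("rim",f)
m=(P[:,2]>112)&(P[:,2]<127);print("lid",cv2.minAreaRect(P[m][:,:2].astype(np.float32)),np.median(P[m][:,2]))
for r in spotter.find_in("cup","wrist"):print(r["score"],w("wrist",r["point"]))
E
```

```text
[620.14 -84.12 330.  ] [-0.17  0.13  1.59  0.    1.43 -0.06] 5.6167
2494 [209.74 211.47] 380.0 230.0
rim [654.37 -81.46  29.79]
lid ((604.65283203125, -45.01628875732422), (250.6239013671875, 200.58743286132812), 4.566293716430664) 120.684371222387
0.81 [[ 827.24 -131.41   58.31]]
0.79 [[ 771.01 -227.4    34.79]]
0.67 [[659.2  -92.94 163.55]]
0.59 [[ 433.32 -340.31    7.71]]
```

View pics/w1.png

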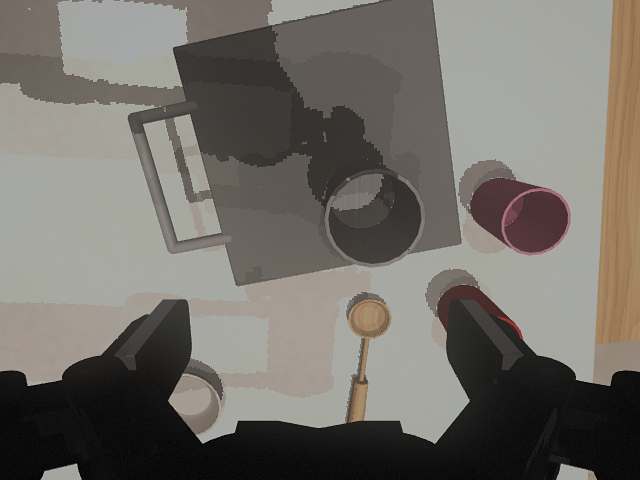

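The wrist view shows the cup rim centred near px (375,218) and the bar at px (155,180). All three cameras agree within about 3 mm. Now the grasp.

```bash
python3 - <<'E'
from h import *
np.set_printoptions(precision=2,suppress=True)
c=[654.5,-82.5]
set_gripper(85)
arm.move_l([*c,300]);print(arm.move_l([*c,168],speed=100,f_stop=8))
print(arm.get_obs()["ee_pos"],arm.get_obs()["force"])
set_gripper(50);o=arm.get_obs();print(o["width"],o["gripper_force"],o["force"])
arm.move_l([*c,175],speed=40);o=arm.get_obs();print(o["width"],o["gripper_force"],o["force"])
arm.move_l([*c,260],speed=100)
arm.move_l([426,328,260],speed=150);o=arm.get_obs();print(o["width"],o["gripper_force"],o["force"],o["ee_pos"],o["t"])
arm.move_l([426,328,75],speed=100)
im,d=capture("wrist");cv2.imwrite("pics/w2.png",im[...,::-1])
im,d=capture("scene");cv2.imwrite("pics/s2.png",im[100:300,260:500,::-1].repeat(2,0).repeat(2,1))
E
```

```text
False
[655.18 -82.6  169.09] [-0.12  0.5  -0.6 ]
63.09232832209795 64.7556138667278 [-0.23 -1.03  3.74]
63.34872097905693 65.8080669818446 [-0.18 -0.82 -0.53]
63.13870924948832 65.81040076736826 [-0.71  0.34 -1.21] [426.2  327.71 259.97] 12.8
```

View pics/s2.png

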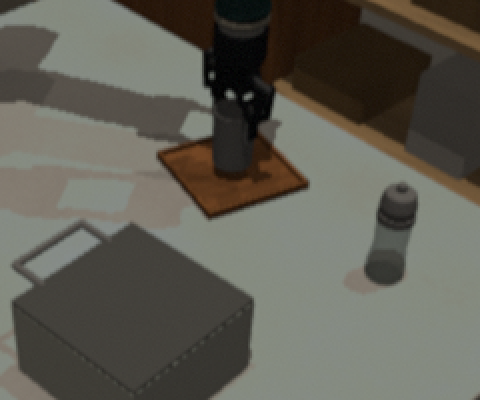

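View pics/w2.png

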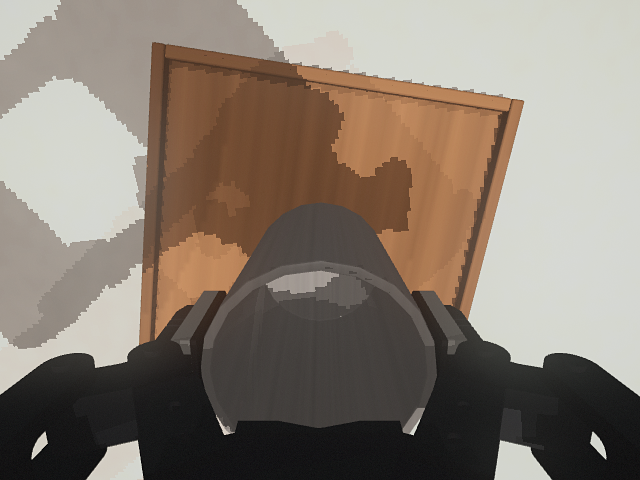

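The cup is held upright above the tray centre (crop px 232,150), so I'll lower it to contact and release.

```bash
python3 - <<'E'
from h import *
np.set_printoptions(precision=2,suppress=True)
from scipy.optimize import least_squares
arm.move_l([426,328,60],speed=60)
print(arm.move_l([426,328,48],speed=20,f_stop=4))
o=arm.get_obs();print(o["ee_pos"],o["force"])
set_gripper(85);arm.dwell(.3)
p=arm.get_obs()["ee_pos"]
arm.move_l([p[0],p[1],200],speed=100)
arm.dwell(.3)
im,d=capture("scene");P,u,v=cloud("scene",d)
m=(np.hypot(P[:,0]-426,P[:,1]-328)<70)&(P[:,2]>88)&(P[:,2]<102);Q=P[m]
f=least_squares(lambda p:np.hypot(Q[:,0]-p[0],Q[:,1]-p[1])-p[2],[426,328,31],loss="soft_l1").x;print("rim",f,len(Q),np.percentile(Q[:,2],95))
a=.08;b=np.array([604.9-120*np.cos(a),-45.3-120*np.sin(a)])
print(b,kin.solve_ik([*b,99],down(a)))
arm.move_l([p[0],p[1],260])
arm.move_pose([*b,230],down(a));set_gripper(32)
im,d=capture("wrist");cv2.imwrite("pics/w3.png",im[...,::-1])
P,u,v=cloud("wrist",d)
L=(P-[b[0],b[1],0])
x=L@[np.cos(a),np.sin(a),0]; y=L@[-np.sin(a),np.cos(a),0]
m=(abs(x)<20)&(abs(y)<45)&(P[:,2]>108)&(P[:,2]<128)
print(m.sum(),np.percentile(x[m],[2,50,98]),np.percentile(y[m],[2,98]),np.polyfit(y[m],x[m],1),np.percentile(P[m,2],[50,95]))
m=(abs(x)<20)&(abs(y)<80)&(P[:,2]>108)&(P[:,2]<128);print(np.percentile(y[m],[1,99]))
print(arm.get_obs()["t"],arm.get_obs()["qpos"])
E
```

```text
True
[426.51 328.39  54.81] [-0.14 -0.01  3.72]
rim [428.66 326.28  30.1 ] 120 97.06318686525593
[485.28 -54.89] [-0.16  0.04  2.13 -0.    0.98 -0.24]
2337 [-5.35 -0.5   4.32] [-42.87  43.33] [-0.   -0.52] [121.44 122.95]
[-57.02  59.64]
20.9083 [-0.16 -0.09  1.99 -0.    1.24 -0.24]
```

View pics/w3.png

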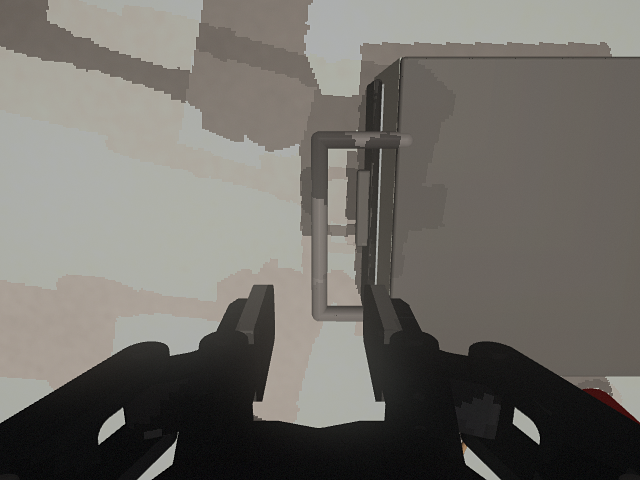

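The wrist view shows the bar (px 320,225) centred between the fingers and parallel to the pads, with clear air on both sides. I'll descend, grip it, and follow the arc.

```bash
python3 - <<'E'
from h import *
np.set_printoptions(precision=2,suppress=True)
a=.08;ux=np.array([np.cos(a),np.sin(a),0]);b=[484.8,-54.9]
print(arm.move_l([*b,99],speed=90,f_stop=8))
set_gripper(0);o=arm.get_obs();print(o["width"],o["gripper_force"],o["force"],o["ee_pos"])
p0=np.array([*b,99.])
for k in np.radians(np.arange(5,46,5)):
    arm.move_l(p0+245*(1-np.cos(k))*ux+[0,0,245*np.sin(k)],speed=60)
    o=arm.get_obs();print(round(np.degrees(k)),o["force"],o["width"])
arm.dwell(.5);o=arm.get_obs();print(o["ee_pos"],o["force"],o["t"])
im,d=capture("side");cv2.imwrite("pics/s4.png",im[...,::-1])
P,u,v=cloud("side",d)
h=np.array([*(np.array(b)+245*ux[:2]),118])
L=P-h;x=L@ux;y=L@[-ux[1],ux[0],0];m=(x<-15)&(x>-150)&(abs(y)<95)&(L[:,2]>15)&(L[:,2]<160)&(abs(y)>45)
print(m.sum(),np.degrees(np.median(np.arctan2(L[m,2],-x[m]))))
im,d=capture("scene");P,u,v=cloud("scene",d);m=(np.hypot(P[:,0]-426,P[:,1]-328)<60)&(P[:,2]>60);print("cup",m.sum(),P[m].mean(0),P[m].max(0))
E
```

```text
False
7.6179260037843415 58.46247375011444 [ 2.24 -0.29  0.88] [485.66 -54.95  99.57]
5 [ 4.93  1.38 -2.89] 8.106346756434702
10 [ 5.8  -0.66 -2.06] 7.906497589568714
15 [ 6.09 -0.76 -3.78] 7.3592069452581175
20 [ 3.85 -0.88 -2.83] 7.735176936095651
25 [-0.08 -2.63 -1.78] 7.703072533764724
30 [-5.25 -3.   -0.72] 7.575243508575196
35 [-7.59 -3.08  1.11] 7.764206512941298
40 [-8.79 -2.55  4.35] 7.678763160347039
45 [-11.5   -1.85   6.95] 7.716025681963137
[554.96 -49.36 274.73] [-9.75 -1.26  7.61] 27.9333
659 42.98590479211249
cup 409 [429.19 325.72  79.83] [463.84 359.51  98.06]
```

View pics/s4.png

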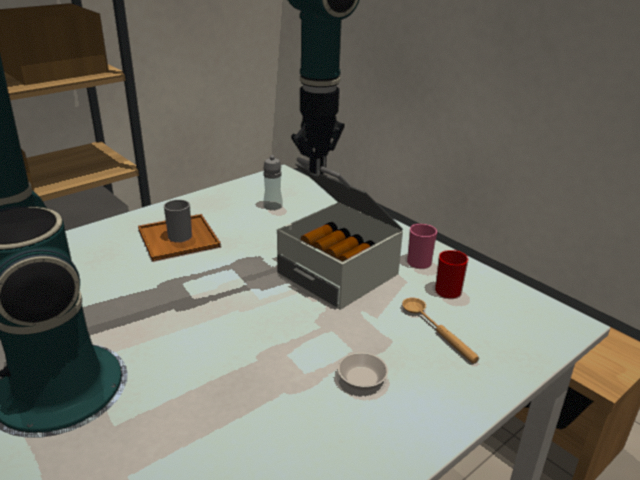

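The lid is up at about 45 degrees with the gripper on the bar (px 317,160). The cup is upright in the tray (px 177,220), and nothing else has moved.

```bash
python3 -c "
from h import *
print(ticket.sign_off())"
```

```text
the job is handed in; nothing more can be done
None
```

The cup is standing upright near the middle of the serving tray, and the gripper is holding the lid by its bar at about 45 degrees (my camera estimate is 43–45). The grinder, dish and spoon were not touched. I've handed the job in, but the hand-in gave back no verdict.

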